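# Fit the green flanged sleeve over the pump plunger

## Task

A pump plunger stands upright on the aluminium service stand. Pick up the green flanged sleeve, slide it flange down over the plunger and lower it gently, without dropping it, until it sits fully on the dark shoulder at the plunger's foot; then let go. Leave the white sleeve, whose bore is too small, where it stands.

Things in the scene. Friction and masses are not known exactly. Their poses are not given: they have to be found in the camera images.
- green_sleeve: the sleeve to fit: green plastic, loose, about 60 g, standing upright on its flange. Barrel 44 mm outside diameter (grip it here), flange 54 mm diameter and 5 mm thick at the bottom, 40 mm high overall, straight through bore 26 mm diameter. Origin: centre of the underside; z runs up along the bore. Round, so its yaw does not matter.
- white_sleeve: a white plastic sleeve of the same outside shape and size as the green one, but with a bore of only 12 mm; it stays where it stands. Origin: centre of the underside; z up.
- service_stand: fixed stand: aluminium plate 110 x 90 mm (x, y) and 16 mm thick, with a low screw head at each corner (4 mm high). In its middle a dark round shoulder, 54 mm diameter, 8 mm high, from which the steel plunger rises: 16 mm diameter, 57 mm tall above the shoulder (its top is 81 mm above the work surface); the top 12 mm taper to a blunt tip of 6 mm diameter. Origin: centre of the plate's underside, on the plunger's axis; z up.
- shoulder (a point): the point on the plunger's axis at the height of the shoulder's upper face, 24 mm above the work surface: where the centre of the green sleeve's underside comes to lie (within the 4 mm or so of play all round).
Mind the look-alikes: they are no part of the job. Of the things like the green_sleeve, leave any that is purple; of the rest the larger one is meant.

How it is judged:
At the end, for the whole second after the job is handed in: the green sleeve is on the plunger, flange down and upright within 10 degrees, its underside within 5 mm of the shoulder's face and its centre within 10 mm of the plunger's axis, at rest; the white sleeve is within 30 mm of where it stood (horizontal distance between green_sleeve and shoulder below 0.01 m and z of green_sleeve in the frame of shoulder between -0.005 and 0.005 m and angle between green_sleeve's own z axis and vertical below 0.17 rad and linear speed of green_sleeve below 0.02 m/s and distance of white_sleeve from where it was at the start of the episode below 0.03 m); the robot touches nothing.
It fails at once if the green sleeve is dropped down the plunger (faster than 0.5 m/s, a fall of about 13 mm) (horizontal distance between green_sleeve and shoulder below 0.015 m and z of green_sleeve in the frame of shoulder below 0.06 m and linear speed of green_sleeve above 0.5 m/s).
It fails at once if the white sleeve is moved by more than 30 mm (distance of white_sleeve from where it was at the start of the episode above 0.03 m).
It also fails if it takes over 43 s, if anything falls off the work surface, if the arm or the gripper's body presses on something with over 40 N, if the wrist force passes 120 N, or if a joint passes its speed limit or range.

## Robot

A 6-joint arm with a two-finger parallel gripper is mounted at the origin on a cart in front of the work surface, level with it; the furniture and walls round the work are solid. World frame = base frame: x ahead of the robot, y to its left, z up, the work surface at z = 0. Lengths are in m, angles in rad, forces in N, time in s.
With the tool pointing down it reaches from about 0.4 to 0.825 m from the base axis. Payload 7 kg.
Tool frame: the origin (TCP) lies at the very end of the fingers, on their centre line; the grasp point (between the pads) lies 19 mm behind it; z points along the fingers, y is the line along which they close (so a half turn about z gives the same grasp; the last joint's range is limited). The gripper opens to 88 mm and grips with 3 to 60 N. Pads are 19 mm wide; open, the fingers measure 130 mm over their backs; the gripper's body (78 mm by 193 mm) begins 47 mm behind the grasp point.
Start: joints at [1.412, 0.359, 0.012, 0, -1.224, -0.288], TCP at [0.292, 0.609, 0.194] pointing down, gripper open.
Joint ranges: [-3.07, 3.07], [-1.43, 2.12], [-1.02, 1.25], [-3.03, 1.67], [-3.05, -0], [-3.03, 3.03]. Speed limits (rad/s): [2.39, 2.39, 3.01, 3.14, 3.14, 3.14].

## Interface

Orientations are given as [roll, pitch, yaw] about the fixed x, y, z axes, in that order (R = Rz(yaw) Ry(pitch) Rx(roll)).
In Python, from station import arm gives the robot as it stands.
- The arm moves only by the tool step_arm, never from a script. Its argument "rows" is a list of rows, each a list of 5 numbers: the shift along the world's x, y, z in m, then the turn about the world's z in rad, then the finger opening in m, from 0 to 0.0876. In form: [[x, y, z, spin, gripper], ...]. A call has 1 to 20 rows; each row is the pose to reach, as a shift and turn from the pose commanded when the call began; what a row does not reach only later rows make up. A row lasts 1/10 s, in which the tool goes at most 50 mm and 8.59 degrees, less where a joint would pass 70% of its speed; a pose out of reach is approached as far as the arm can. A call with a gripper value outside its range is refused whole. The fingers move at their own pace and stop on an object; "newtons" is the grip in N (left out, the last holds). Time passes only in rows, so rows that repeat a pose let the fingers close. It gives the time, the measured TCP pose, the force, the opening and the grip force at its end, in the units of the state.
- arm.get_state(): the state, without advancing time (a new reading comes with each control period).
- arm.grab_frame(name): name is "scene" or "side" or "wrist"; returns a dict with "color" (384x512x3 uint8, blue, green, red), "vfov" (degrees; the focal length in pixels is half the picture's height over the tangent of half this angle, whatever the lens; pixels are square), "cx", "cy" (the principal point, pixels), "k1" (the pictures are not rectified: a ray, as slopes to the right and down, at radius r is drawn at 1 + k1 r^2 times it, then the intrinsics apply), "rvec" (rotation vector, rad) and "tvec" (3), from world to camera coordinates, as OpenCV has them. Camera axes: x right, y down, z forward; pixel columns grow to the right and rows downward; lengths in m; the calibration is good to about 2 mm. A picture is of the moment at which its call begins. There is no depth.
- arm.job_done(): hands the job in; it is judged then, once.
The state is a dict: "t": time; "q": joint angles; "qd": joint speeds; "joint_efforts": joint torques, N m; "eef_pos": TCP position; "ee_rot": TCP orientation; "force": force on the tool from outside, world axes, zero at the start; "moment": the same for the moment, N m; "width": finger opening in m; "gripper_force": force on a finger pad.
Only numpy, scipy, OpenCV 4.12 (cv2) and the standard library are available. Lean on these libraries where they do the work, as an engineer would, in place of code of your own. Each camera call takes 0.05 s, during which the arm holds its last target. There are 200 camera calls.

## Working session

There is one attempt and no reset: what is moved stays moved. The work goes in short steps, Python scripts to look and compute and a tool call to move; the robot and the scene stay as the last step left them, time stands still between calls to the robot, and variables do not carry over. Pictures are saved under pics/ and viewed, at most 10 in all, crops included, and the job is handed in when it is done.

Besides the shell and the picture viewer there is one more tool, called after "Emit:" as name(argument=value, ...) on one line, values as JSON. step_arm: Moves the arm, as the interface text tells. Its arguments: {"type":"object","properties":{"rows":{"type":"array"},"newtons":{"type":"number"}},"required":["rows"]}

```bash
mkdir -p pics
cat > h.py <<'E'
import numpy as np,cv2,pickle
from station import arm
def grab(n):
    f=arm.grab_frame(n); pickle.dump(f,open(f'pics/{n}.pkl','wb')); return f
def load(n): return pickle.load(open(f'pics/{n}.pkl','rb'))
def ray(f,u,v):
    h=f['color'].shape[0]; F=h/2/np.tan(np.radians(f['vfov'])/2)
    K=np.array([[F,0,f['cx']],[0,F,f['cy']],[0,0,1]])
    p=cv2.undistortPoints(np.array([[[u,v]]],float),K,np.array([f['k1'],0,0,0,0.]))[0,0]
    R=cv2.Rodrigues(np.array(f['rvec'],float))[0]; t=np.array(f['tvec'],float).ravel()
    return -R.T@t, R.T@np.array([p[0],p[1],1])
def onz(f,u,v,z):
    o,d=ray(f,u,v); return o+d*(z-o[2])/d[2]
def proj(f,P):
    h=f['color'].shape[0]; F=h/2/np.tan(np.radians(f['vfov'])/2)
    K=np.array([[F,0,f['cx']],[0,F,f['cy']],[0,0,1]])
    return cv2.projectPoints(np.array([P],float),np.array(f['rvec'],float),np.array(f['tvec'],float),K,np.array([f['k1'],0,0,0,0.]))[0][0,0]
E
python3 - <<'E'
from h import *
a=grab('scene');b=grab('side');c=grab('wrist')
im=np.hstack([a['color'],b['color']])
cv2.imwrite('pics/a.png',cv2.resize(np.vstack([im,np.hstack([c['color'],c['color']*0])]),(800,600)))
for f in(a,b,c): print(f['vfov'],f['cx'],f['cy'],f['k1'],ray(f,256,192))
print(arm.get_state())
E
```

```text
46.415507674342535 259.1327714187529 196.55065076817172 0.0028165556786482033 (array([ 0.06236565, -0.47989184,  0.6543977 ]), array([ 0.50965723,  0.54795817, -0.66343316]))
48.824389382095646 253.2609167532454 189.22140650533603 -0.06451769097093824 (array([0.52408352, 0.82397758, 0.69386288]), array([ 0.00082129, -0.78751792, -0.61636022]))
65.9904228897016 250.56486382593656 189.05720543950795 -0.021395922404286647 (array([0.35968344, 0.57465008, 0.38411391]), array([-0.27387219,  0.10816269, -0.95589316]))
{'t': 0.15, 'q': array([ 1.41212620e+00,  3.59190457e-01,  1.12639552e-02, -2.48465387e-04,
       -1.22410950e+00, -2.88058472e-01]), 'qd': array([ 0.0018614 , -0.00340936,  0.0033832 ,  0.00070324, -0.00108559,
        0.00121979]), 'joint_efforts': array([-8.24931030e-04, -5.83275032e+01,  2.93290401e+01,  7.00139880e+00,
        8.78557301e-03, -9.85027714e-05]), 'eef_pos': array([0.29148869, 0.608354  , 0.19315735]), 'ee_rot': array([ 3.14033769e+00, -1.28229923e-04, -4.46813089e-01]), 'force': array([ 0.02696129, -0.07945672,  0.41916479]), 'moment': array([-0.00537601,  0.004059  ,  0.00791658]), 'gripper_force': 0.0, 'width': 0.08740891483225537}
```

View pics/a.png

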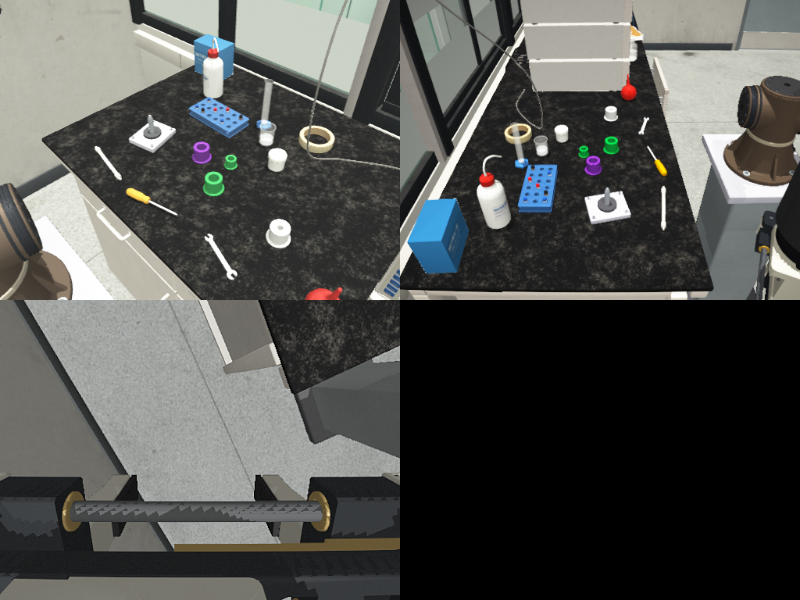

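Scene view (picture pixels/0.78): candidates are large green at about (273,234), small green (296,206) and purple (259,195). Purple is excluded, so the larger green at (273,234) is the one meant. White sleeve is at (356,297) and the stand at (195,168). Next I measure and confirm with a crop.

Run:
```python
from h import *
crops=[]
for n in('scene','side'):
    f=load(n); hsv=cv2.cvtColor(f['color'],cv2.COLOR_BGR2HSV)
    m=cv2.inRange(hsv,(50,90,40),(80,255,255))
    k,l,s,c=cv2.connectedComponentsWithStats(m)
    for i in range(1,k):
        if s[i,4]>40:
            # midpoint of silhouette bbox
            print(n,s[i],c[i].round(1),onz(f,*c[i],0.02).round(4), 'bbox mid',onz(f,s[i,0]+s[i,2]/2-.5,c[i][1],.02).round(4))
    for (x,y) in ([(285,220),(195,168)] if n=='scene' else [(270,190),(265,263)]):
        cr=f['color'][y-37:y+38,x-50:x+50]; crops.append(cv2.resize(cr,(400,300),interpolation=cv2.INTER_CUBIC)); print('crop origin',x-50,y-37)
cv2.imwrite('pics/b.png',np.vstack([np.hstack(crops[:2]),np.hstack(crops[2:])]))
```

```text
scene [286 198  18  20 280] [295.  207.6] [ 0.5723 -0.0476  0.02  ] bbox mid [ 0.5715 -0.0469  0.02  ]
scene [259 219  29  33 731] [273.1 235.4] [ 0.4852 -0.07    0.02  ] bbox mid [ 0.485  -0.0698  0.02  ]
crop origin 235 183
crop origin 145 131
side [260 174  21  24 409] [269.8 186. ] [ 0.4885 -0.0623  0.02  ] bbox mid [ 0.4881 -0.0623  0.02  ]
side [228 186  15  16 189] [234.7 193.9] [ 0.5797 -0.0296  0.02  ] bbox mid [ 0.579  -0.0296  0.02  ]
crop origin 220 153
crop origin 215 226
```

View pics/b.png

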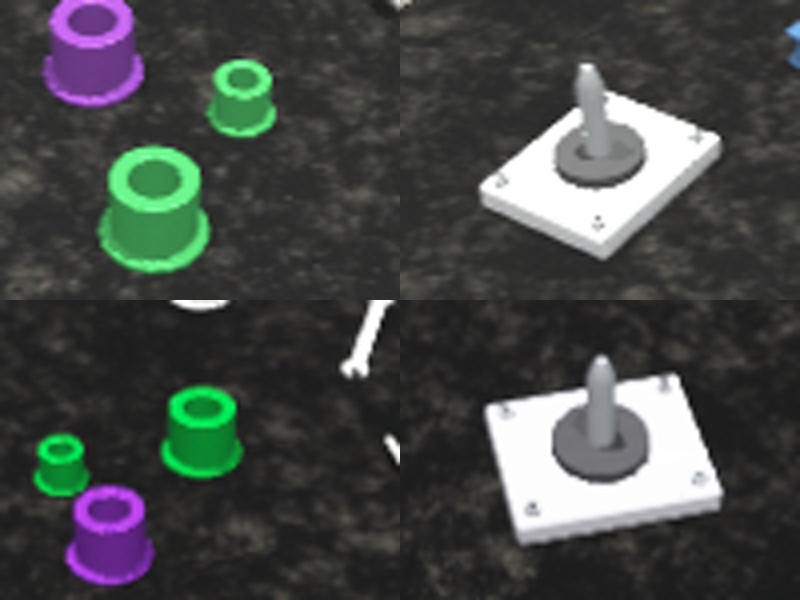

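Confirmed: the large green sleeve's top face is at about (273,228) scene / (270,179) side. It is clearly larger than the small green one. The plunger tip is at (191.5,147.5) scene / (264.8,239.8) side, and the shoulder at about (194.5,168.5) / (265,260).

Run:
```python
from h import *
a=load('scene');b=load('side')
def tri(p,q):
    o1,d1=ray(a,*p);o2,d2=ray(b,*q);A=np.stack([d1,-d2],1);s=np.linalg.lstsq(A,o2-o1,rcond=None)[0]
    x,y=o1+s[0]*d1,o2+s[1]*d2; return ((x+y)/2).round(4),np.linalg.norm(x-y).round(4)
for n,p,q,z in(('green top',(273.1,227.6),(270.1,179.4),.04),('tip',(191.5,147.6),(264.8,239.9),.081),('shoulder',(194.6,168.3),(264.8,259.9),.024)):
    print(n,tri(p,q),onz(a,*p,z).round(4),onz(b,*q,z).round(4))
# white sleeve top approx and plate centroids
for f,n in((a,'scene'),(b,'side')):
    g=f['color'];m=((g.min(2)>170)*255).astype('uint8');k,l,s,c=cv2.connectedComponentsWithStats(m)
    for i in range(1,k):
        if 150<s[i,4]<5000:print(n,s[i],c[i].round(1),onz(f,*c[i],.02).round(3))
```

```text
green top (array([ 0.4879, -0.0673,  0.0378]), np.float64(0.0002)) [ 0.4863 -0.0687  0.04  ] [ 0.488  -0.0644  0.04  ]
tip (array([0.507 , 0.2   , 0.0801]), np.float64(0.0007)) [0.5058 0.1989 0.081 ] [0.5073 0.2007 0.081 ]
shoulder (array([0.507 , 0.2008, 0.0215]), np.float64(0.0004)) [0.5055 0.1982 0.024 ] [0.5069 0.2033 0.024 ]
scene [ 184    0   95   48 2927] [240.7  16.9] [1.206 0.805 0.02 ]
scene [ 411    0   72  119 4439] [445.8  56.4] [1.421 0.079 0.02 ]
scene [ 179   62   56   41 1018] [202.3  83.6] [0.773 0.502 0.02 ]
scene [ 260   73   26   53 1191] [272.8  98.5] [0.855 0.292 0.02 ]
scene [349 104  53  25 161] [375.3 116. ] [0.976 0.036 0.02 ]
scene [332 150  18  36 373] [339.9 170.7] [ 0.732 -0.039  0.02 ]
scene [ 165  154   60   41 1030] [194.4 175.1] [0.493 0.184 0.02 ]
scene [395 161  33  27 243] [413.7 176. ] [ 0.83  -0.166  0.02 ]
scene [121 187  35  43 270] [138.2 208.4] [0.344 0.181 0.02 ]
scene [344 190  24  29 570] [354.4 203.5] [ 0.667 -0.127  0.02 ]
scene [340 280  32  38 916] [357.1 298.8] [ 0.481 -0.271  0.02 ]
scene [262 299  42  59 447] [282.4 328.8] [ 0.351
[... 462 characters left out ...]
 0.02 ]
side [134 158  34  27 248] [150.  169.8] [ 0.821 -0.14   0.02 ]
side [198 160  17  22 295] [206.4 169.8] [ 0.663 -0.138  0.02 ]
side [503 172   9  27 171] [508.1 184.9] [-0.152 -0.061  0.02 ]
side [175 185  14  14 167] [181.5 191.6] [ 0.719 -0.04   0.02 ]
side [  0 207  51  90 235] [ 24.3 251.9] [1.045 0.176 0.02 ]
side [  98  230   39   63 1486] [117.9 261.5] [0.824 0.204 0.02 ]
side [334 238   6  57 263] [336.9 265.5] [0.355 0.217 0.02 ]
side [ 237  245   58   41 1320] [265.  266.1] [0.507 0.217 0.02 ]
side [  0 287  19  66 412] [  6.2 324.4] [1.    0.366 0.02 ]
side [475 316  37  42 606] [489.5 340.1] [0.104 0.402 0.02 ]
side [ 78 373 290  11 982] [251.8 376.1] [0.533 0.462 0.02 ]
```

Run:
```python
from h import *
for n in('scene','side'):
    f=load(n); hsv=cv2.cvtColor(f['color'],cv2.COLOR_BGR2HSV)
    m=cv2.inRange(hsv,(130,90,40),(160,255,255))
    k,l,s,c=cv2.connectedComponentsWithStats(m)
    i=1+np.argmax(s[1:,4]); print(n,s[i],onz(f,*c[i],.02).round(3))
```

```text
scene [245 181  26  29 598] [0.544 0.033 0.02 ]
side [236 199  23  26 476] [0.547 0.041 0.02 ]
```

Emit:
step_arm(rows=[[0.02, -0.04, 0.0, 0.1, 0.0876], [0.04, -0.08, 0.0, 0.2, 0.0876], [0.055, -0.12, 0.0, 0.3, 0.0876], [0.07, -0.16, 0.0, 0.4, 0.0876], [0.085, -0.2, 0.0, 0.5, 0.0876], [0.1, -0.24, 0.0, 0.6, 0.0876], [0.11, -0.28, 0.0, 0.7, 0.0876], [0.12, -0.32, 0.0, 0.8, 0.0876], [0.13, -0.36, 0.0, 0.9, 0.0876], [0.14, -0.4, 0.0, 1.0, 0.0876], [0.15, -0.44, 0.0, 1.1, 0.0876], [0.155, -0.48, 0.0, 1.2, 0.0876], [0.16, -0.52, 0.0, 1.2, 0.0876], [0.165, -0.56, 0.0, 1.2, 0.0876], [0.165, -0.6, 0.0, 1.2, 0.0876], [0.165, -0.64, 0.0, 1.2, 0.0876], [0.165, -0.66, 0.0, 1.2, 0.0876], [0.165, -0.66, 0.0, 1.2, 0.0876]])

```text
t: 1.95
eef_pos: [0.4561, -0.0534, 0.1937]
ee_rot: [-3.141, 0.001, 0.75]
force: [-0.3, -0.6, -0.3]
width: 0.0876
gripper_force: 0.0
```

Run:
```python
from h import *
f=grab('wrist');cv2.imwrite('pics/c.png',f['color'])
hsv=cv2.cvtColor(f['color'],cv2.COLOR_BGR2HSV)
m=cv2.inRange(hsv,(45,90,40),(85,255,255))
k,l,s,c=cv2.connectedComponentsWithStats(m)
for i in range(1,k):
    if s[i,4]>100: print(s[i],c[i].round(1),onz(f,*c[i],.02).round(4))
v=hsv[...,2]; big=1+np.argmax(s[1:,4])
print(np.percentile(v[l==big],[5,25,50,75,95]), ray(f,256,192),proj(f,[.487,-.067,.04]),arm.get_state()['eef_pos'])
```

```text
[298  68  30  31 405] [310.7  83.9] [ 0.5733 -0.0397  0.02  ]
[ 254  131   42   45 1257] [275.3 153. ] [ 0.4869 -0.0663  0.02  ]
[107. 137. 157. 164. 242.] (array([ 0.51127089, -0.00188374,  0.38473143]), array([-0.20335163, -0.21400744, -0.95565988])) [277.12019166 156.19329157] [ 0.45634319 -0.05239949  0.19372968]
```

View pics/c.png

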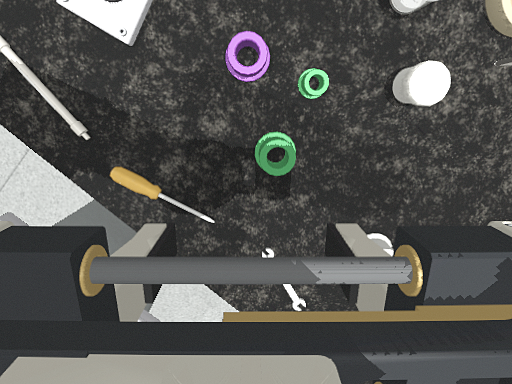

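The wrist view shows the green sleeve at (275,153), agreeing with the side and scene fixes within 1–2 mm. The screwdriver tip at (213,220) might be near one finger, so I check that.

Run:
```python
from h import *
f=load('wrist')
print(onz(f,213,220,.004),onz(f,275.3,147.5,.04),onz(f,277,154.5,.0),onz(f,268,250,.003))
```

```text
[ 0.35997588 -0.07141645  0.004     ] [ 0.49287579 -0.0582579   0.04      ] [ 0.48567943 -0.07286733  0.        ] [ 0.37837558 -0.15976912  0.003     ]
```

Emit:
step_arm(rows=[[0.01, -0.005, -0.03, 0, 0.0876], [0.02, -0.01, -0.06, 0, 0.0876], [0.03, -0.016, -0.09, 0, 0.0876], [0.03, -0.016, -0.11, 0, 0.0876], [0.03, -0.016, -0.11, 0, 0.0876], [0.03, -0.016, -0.11, 0, 0.0876]])

```text
t: 2.6
eef_pos: [0.4868, -0.0667, 0.0842]
ee_rot: [-3.142, 0.001, 0.754]
force: [0.9, -0.2, 1.1]
width: 0.0878
gripper_force: 0.0
```

Emit:
step_arm(rows=[[0, 0, -0.02, 0, 0.0876], [0, 0, -0.04, 0, 0.0876], [0, 0, -0.055, 0, 0.0876], [0, 0, -0.065, 0, 0.0876], [0, 0, -0.073, 0, 0.0876], [0, 0, -0.073, 0, 0.0876], [0, 0, -0.073, 0, 0.0876]])

```text
t: 3.3
eef_pos: [0.4872, -0.0671, 0.0115]
ee_rot: [3.141, -0.001, 0.754]
force: [-0.4, 1.1, 1.2]
width: 0.0878
gripper_force: 0.0
```

Emit:
step_arm(rows=[[0, 0, 0, 0, 0.06], [0, 0, 0, 0, 0.05], [0, 0, 0, 0, 0.046], [0, 0, 0, 0, 0.042], [0, 0, 0, 0, 0.036], [0, 0, 0, 0, 0.036], [0, 0, 0, 0, 0.036], [0, 0, 0, 0, 0.036]], newtons=15)

```text
t: 4.1
eef_pos: [0.4866, -0.0673, 0.0108]
ee_rot: [-3.142, 0.0, 0.753]
force: [0.6, -0.6, -0.4]
width: 0.0368
gripper_force: 0.0
```

Run:
```python
from h import *
f=grab('wrist');a=grab('scene');b=grab('side');s=arm.get_state();print(s['width'],s['gripper_force'])
A=cv2.resize(a['color'][180:270,215:335],(400,300),interpolation=cv2.INTER_CUBIC);B=cv2.resize(b['color'][140:215,220:320],(400,300),interpolation=cv2.INTER_CUBIC)
cv2.imwrite('pics/d.png',np.vstack([np.hstack([A,B]),np.hstack([cv2.resize(f['color'],(400,300)),np.zeros((300,400,3),'uint8')])]))
```

```text
0.03577149611469246 0.0
```

View pics/d.png

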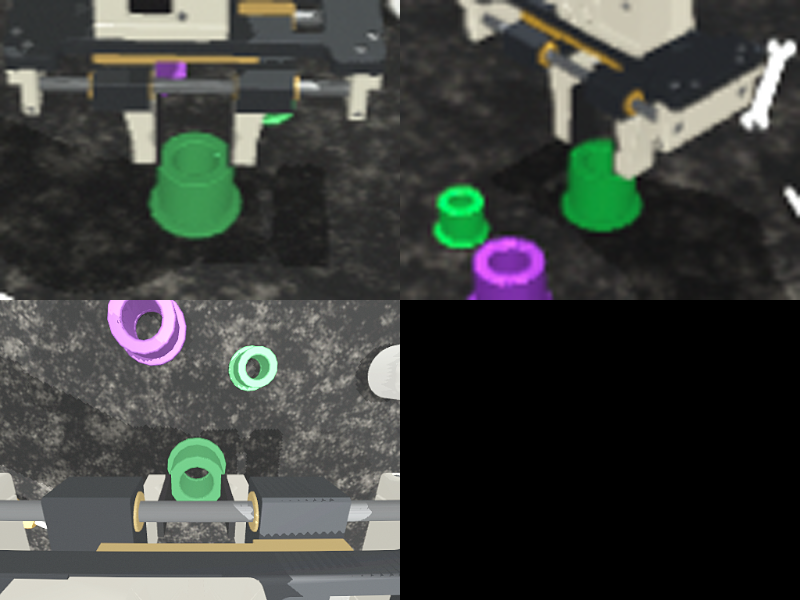

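Run:
```python
from h import *
for n in('scene','side','wrist'):
    f=load(n); hsv=cv2.cvtColor(f['color'],cv2.COLOR_BGR2HSV)
    m=cv2.inRange(hsv,(45,90,40),(85,255,255))
    k,l,s,c=cv2.connectedComponentsWithStats(m)
    for i in range(1,k):
        if s[i,4]>250: print(n,s[i],c[i].round(1),onz(f,*c[i],.02).round(4))
    print('tcp proj',proj(f,[.4866,-.0673,.011]), 'sleeve axis proj z=0,.04 if at tcp', proj(f,[.4866,-.0673,.04]))
    # tool-y fingertip inner points
    u=np.array([-.685,.729,0])*.018
    print(proj(f,np.array([.4866,-.0673,.011])+u),proj(f,np.array([.4866,-.0673,.011])-u))
```

```text
scene [259 219  29  33 718] [273.1 235.8] [ 0.4844 -0.0706  0.02  ]
tcp proj [272.65395041 237.50239025] sleeve axis proj z=0,.04 if at tcp [272.68564794 227.12442855]
[263.39307181 237.33045773] [281.93150008 237.67473063]
side [260 174  21  24 361] [269.1 186.9] [ 0.4906 -0.0583  0.02  ]
tcp proj [270.4454392 187.5491633] sleeve axis proj z=0,.04 if at tcp [270.61811276 178.73469205]
[275.28532371 190.55535111] [265.69413271 184.59827511]
wrist [292  64  31  52 564] [302.6  91.7] [ 0.5664 -0.034   0.02  ]
wrist [315  69  31  34 459] [334.2  84.2] [ 0.582  -0.0444  0.02  ]
wrist [ 214  176   75   81 4750] [251.  217.3] [ 0.4881 -0.0661  0.02  ]
tcp proj [250.80594302 215.04312901] sleeve axis proj z=0,.04 if at tcp [250.82179924 232.93311921]
[224.77809899 215.04747358] [276.83623805 215.03016078]
```

The grip missed. The sleeve hasn't moved, and the fingertips in the pictures sit about 25 mm higher than the reported TCP, just above the sleeve's top. I need to know whether the fingers are short or the reported height is off.

Run:
```python
from h import *
f=load('wrist'); S=np.array([.487,-.067,0])
t=np.linspace(0,2*np.pi,200)
C=np.c_[np.cos(t),np.sin(t),0*t]
def ext(dz):
    g=dict(f); R=cv2.Rodrigues(np.array(f['rvec'],float))[0]; g['tvec']=np.array(f['tvec']).ravel()-R@np.array([0,0,dz])
    p=np.array([proj(g,S+.027*c+[0,0,.005]) for c in C]); q=np.array([proj(g,S+.022*c+[0,0,.04]) for c in C])
    return p.min(0).round(),p.max(0).round(),q.min(0).round(),q.max(0).round()
for dz in(0,.027): print(dz,ext(dz))
print('cam',ray(f,256,192))
# small green/purple cross-check: position in wrist vs side at z .02 and wrist blob
a,b=load('scene'),load('side')
def tri(p,q):
    o1,d1=ray(a,*p);o2,d2=ray(b,*q);A=np.stack([d1,-d2],1);s=np.linalg.lstsq(A,o2-o1,rcond=None)[0]
    x,y=o1+s[0]*d1,o2+s[1]*d2; return ((x+y)/2).round(4),np.linalg.norm(x-y).round(4)
def up(n,x,y):
    cv2.imwrite('pics/e_%s.png'%n,0*a['color'])
A=cv2.resize(a['color'][200:260,233:313],(800,600),interpolation=cv2.INTER_CUBIC)
B=cv2.resize(b['color'][150:210,230:310],(800,600),interpolation=cv2.INTER_CUBIC)
W=cv2.resize(f['color'][160:310,150:350],(800,600),interpolation=cv2.INTER_CUBIC)
im=np.zeros((600,800,3),'uint8'); im[:300,:400]=cv2.resize(A,(400,300));im[:300,400:]=cv2.resize(B,(400,300));im[300:,:400]=cv2.resize(W,(400,300))
cv2.imwrite('pics/e.png',im)
```

```text
0 (array([213., 174.]), array([289., 246.]), array([214., 197.]), array([288., 265.]))
0.027 (array([217., 166.]), array([285., 230.]), array([219., 184.]), array([283., 244.]))
cam (array([ 0.54155538, -0.01560658,  0.20191375]), array([-0.20224983, -0.21445471, -0.95579341]))
```

View pics/e.png

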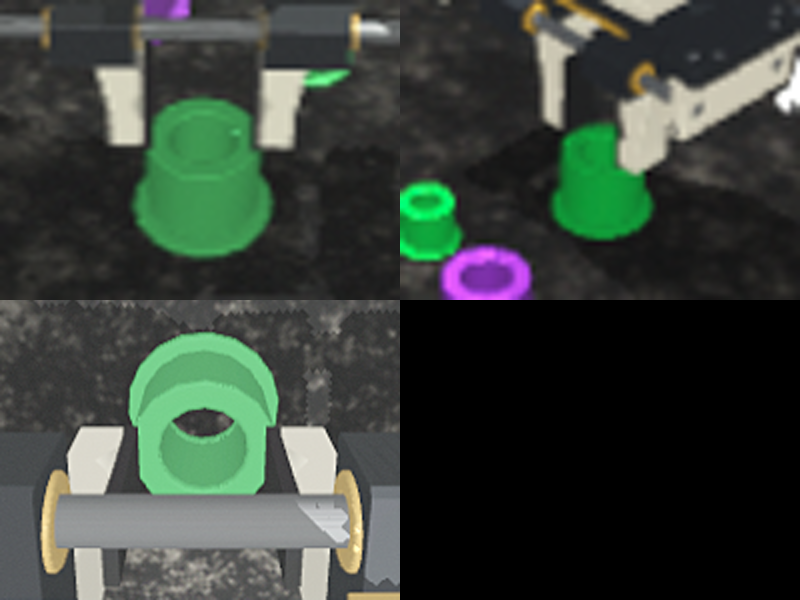

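Run:
```python
from h import *
a,b,f=load('scene'),load('side'),load('wrist')
def tri(a,p,b,q):
    o1,d1=ray(a,*p);o2,d2=ray(b,*q);A=np.stack([d1,-d2],1);s=np.linalg.lstsq(A,o2-o1,rcond=None)[0]
    x,y=o1+s[0]*d1,o2+s[1]*d2; return ((x+y)/2).round(4),np.linalg.norm(x-y).round(4)
print(tri(a,(258.0,229.4),b,(278,183.6)), proj(f,[.4866,-.0673,.04]))
# wrist: fingertip inner corners (front face) at crop (122,430),(282,430) 2x, origin (150,160)
for z in(.011,.025,.04): print(z,onz(f,150+122/2,160+130/2,z).round(3),onz(f,150+282/2,160+130/2,z).round(3))
```

```text
(array([ 0.4667, -0.0494,  0.0365]), np.float64(0.0029)) [250.82179924 232.93311921]
0.011 [ 0.462 -0.052  0.011] [ 0.5   -0.093  0.011]
0.025 [ 0.468 -0.049  0.025] [ 0.503 -0.087  0.025]
0.04 [ 0.474 -0.047  0.04 ] [ 0.507 -0.081  0.04 ]
```

Emit:
step_arm(rows=[[0, 0, 0.005, 0, 0.05], [0, 0, 0.01, 0, 0.07], [0, 0, 0.01, 0, 0.0876], [0, 0, 0.01, 0, 0.0876], [0, 0, 0.01, 0, 0.0876], [0, 0, 0.01, 0, 0.0876], [0, 0, 0.01, 0, 0.0876]])

```text
t: 4.95
eef_pos: [0.4866, -0.0673, 0.0207]
ee_rot: [-3.141, 0.0, 0.753]
force: [0.5, 0.3, 0.5]
width: 0.0853
gripper_force: 0.0
```

Emit:
step_arm(rows=[[0, 0, -0.01, 0, 0.0876], [0, 0, -0.02, 0, 0.0876], [0, 0, -0.025, 0, 0.0876], [0, 0, -0.03, 0, 0.0876], [0, 0, -0.03, 0, 0.0876], [0, 0, -0.03, 0, 0.0876]])

```text
t: 5.55
eef_pos: [0.4866, -0.0673, -0.0093]
ee_rot: [-3.141, 0.0, 0.753]
force: [0.1, -0.2, 1.0]
width: 0.0874
gripper_force: 0.0
```

Run:
```python
from h import *
f=grab('wrist');a=grab('scene');b=grab('side');s=arm.get_state();print(s['eef_pos'],s['force'])
A=cv2.resize(a['color'][195:255,233:313],(400,300),interpolation=cv2.INTER_CUBIC);B=cv2.resize(b['color'][150:210,230:310],(400,300),interpolation=cv2.INTER_CUBIC)
W=cv2.resize(f['color'][160:310,150:350],(400,300),interpolation=cv2.INTER_CUBIC)
im=np.vstack([np.hstack([A,B]),np.hstack([W,W*0])]).astype(float)
im=(255*(im/255)**.5).astype('uint8')
cv2.imwrite('pics/g.png',im)
```

```text
[ 0.48689946 -0.06726538 -0.00886415] [-0.47539253  0.27985875 -0.52487744]
```

View pics/g.png

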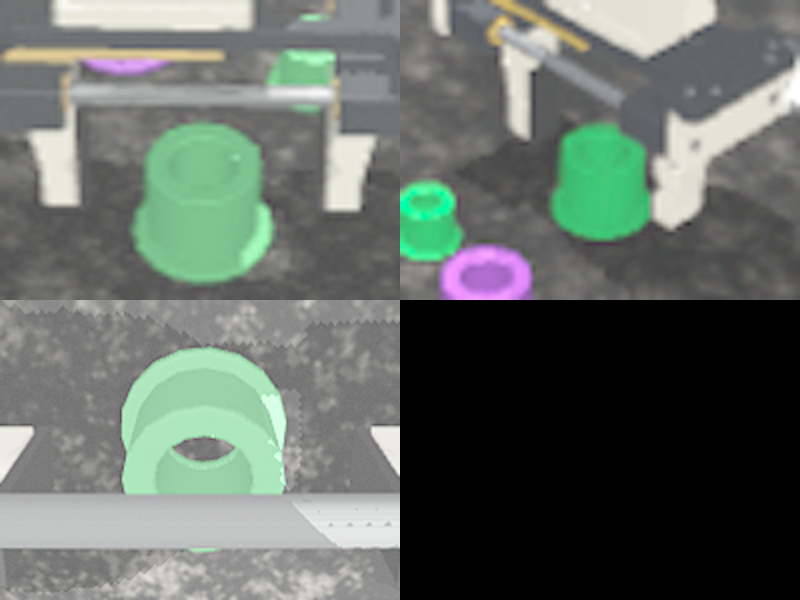

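Fingers now straddle the barrel: inner edges at 78 and 325 in the scene crop, sleeve at 203. The true tip is about 27 mm above the reported TCP. I lower 7 mm more and close.

Emit:
step_arm(rows=[[0, 0, -0.004, 0, 0.0876], [0, 0, -0.007, 0, 0.0876], [0, 0, -0.007, 0, 0.0876], [0, 0, -0.007, 0, 0.06], [0, 0, -0.007, 0, 0.05], [0, 0, -0.007, 0, 0.046], [0, 0, -0.007, 0, 0.04], [0, 0, -0.007, 0, 0.036], [0, 0, -0.007, 0, 0.036], [0, 0, -0.007, 0, 0.036], [0, 0, -0.007, 0, 0.036]], newtons=15)

```text
t: 6.8
eef_pos: [0.4867, -0.0673, -0.0161]
ee_rot: [3.142, -0.0, 0.753]
force: [-0.8, -0.3, 0.8]
width: 0.0424
gripper_force: 15.0
```

Run:
```python
from h import *
a,b=load('scene'),load('side')
o1,d1=ray(a,244.6,235.8);o2,d2=ray(b,283.2,194.6);s=np.linalg.lstsq(np.stack([d1,-d2],1),o2-o1,rcond=None)[0]
print(o1+s[0]*d1,o2+s[1]*d2)
```

```text
[ 0.44915731 -0.02771168  0.01457039] [ 0.45496442 -0.02979732  0.01660697]
```

Emit:
step_arm(rows=[[0, 0, 0.01, 0, 0.036], [0, 0, 0.03, 0, 0.036], [0, 0, 0.06, 0, 0.036], [0, 0, 0.09, 0, 0.036], [0, 0, 0.12, 0, 0.036], [0, 0, 0.14, 0, 0.036], [0.002, 0.02, 0.14, 0, 0.036], [0.004, 0.05, 0.14, 0, 0.036], [0.006, 0.08, 0.14, 0, 0.036], [0.008, 0.11, 0.14, 0, 0.036], [0.01, 0.14, 0.14, 0, 0.036], [0.012, 0.17, 0.14, 0, 0.036], [0.014, 0.2, 0.14, 0, 0.036], [0.016, 0.23, 0.14, 0, 0.036], [0.018, 0.25, 0.14, 0, 0.036], [0.02, 0.262, 0.14, 0, 0.036], [0.02, 0.267, 0.14, 0, 0.036], [0.02, 0.267, 0.14, 0, 0.036], [0.02, 0.267, 0.14, 0, 0.036], [0.02, 0.267, 0.14, 0, 0.036]])

```text
t: 8.8
eef_pos: [0.5066, 0.1988, 0.1239]
ee_rot: [-3.142, 0.0, 0.752]
force: [-0.4, 0.7, -0.7]
width: 0.042
gripper_force: 15.0
```

Run:
```python
from h import *
f=grab('wrist');a=grab('scene');b=grab('side');s=arm.get_state();print(s['eef_pos'],s['force'],s['width'],s['gripper_force'])
for g,n in((a,'scene'),(b,'side')):
    hsv=cv2.cvtColor(g['color'],cv2.COLOR_BGR2HSV)
    m=cv2.inRange(hsv,(45,90,40),(85,255,255)); k,l,st,c=cv2.connectedComponentsWithStats(m)
    for i in range(1,k):
        if st[i,4]>150: print(n,st[i],c[i].round(1))
    p=s['eef_pos']; print('underside,top centre expected',proj(g,p+[0,0,.016]),proj(g,p+[0,0,.056]))
A=cv2.resize(a['color'][100:190,135:255],(400,300),interpolation=cv2.INTER_CUBIC);B=cv2.resize(b['color'][195:285,205:325],(400,300),interpolation=cv2.INTER_CUBIC)
W=cv2.resize(f['color'],(400,300))
im=np.vstack([np.hstack([A,B]),np.hstack([W,W*0])]).astype(float)
cv2.imwrite('pics/i.png',(255*(im/255)**.6).astype('uint8'))
```

```text
[0.50670809 0.19913953 0.12397954] [ 0.65796647 -0.05668332 -1.05182195] 0.04233846696115586 14.992242283187807
scene [176 103  26  29 597] [187.1 117.6]
scene [286 198  18  20 280] [295.  207.6]
underside,top centre expected [188.39101252 124.42015162] [185.94436925 107.70555231]
side [228 186  15  16 189] [234.7 193.9]
side [252 197  27  31 488] [262.  213.8]
underside,top centre expected [265.3244173  217.87019231] [265.49928586 202.17970217]
```

View pics/i.png

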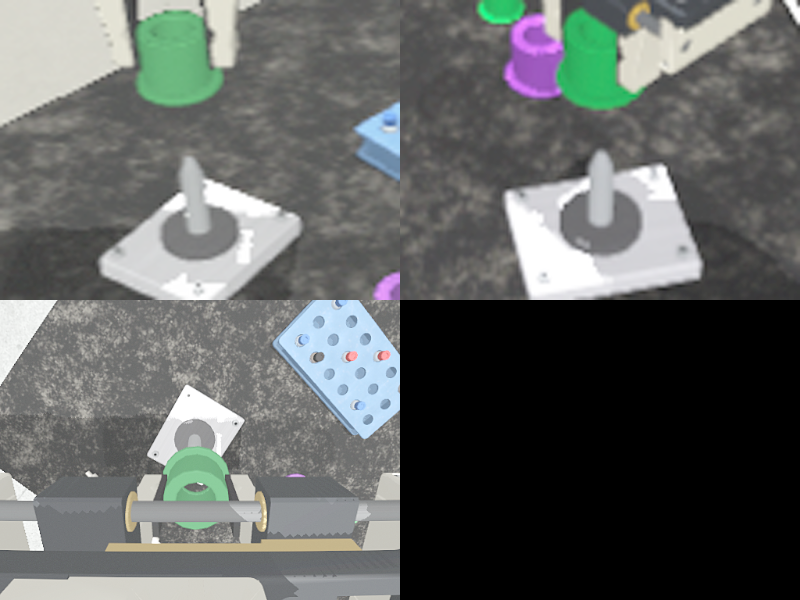

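The sleeve is held upright. Its flange centre column (188.5 scene, 265.5 side) matches the TCP, and the plunger tip is at (191.5,147.5) / (265,240), so it is aligned within about 1 mm. Lowering.

Emit:
step_arm(rows=[[0, 0.001, -0.02, 0, 0.036], [0, 0.001, -0.04, 0, 0.036], [0, 0.001, -0.05, 0, 0.036], [0, 0.001, -0.057, 0, 0.036], [0, 0.001, -0.064, 0, 0.036], [0, 0.001, -0.071, 0, 0.036], [0, 0.001, -0.078, 0, 0.036], [0, 0.001, -0.084, 0, 0.036], [0, 0.001, -0.09, 0, 0.036], [0, 0.001, -0.09, 0, 0.036]])

```text
t: 9.95
eef_pos: [0.5062, 0.2004, 0.033]
ee_rot: [-3.141, 0.001, 0.753]
force: [-0.3, -0.1, -1.9]
width: 0.0423
gripper_force: 15.0
```

Emit:
step_arm(rows=[[0, 0, -0.006, 0, 0.036], [0, 0, -0.012, 0, 0.036], [0, 0, -0.017, 0, 0.036], [0, 0, -0.02, 0, 0.036], [0, 0, -0.022, 0, 0.036], [0, 0, -0.022, 0, 0.036]])

```text
t: 10.55
eef_pos: [0.5065, 0.2006, 0.0116]
ee_rot: [-3.142, 0.001, 0.753]
force: [-0.3, 0.2, 1.1]
width: 0.0426
gripper_force: 15.0
```

Emit:
step_arm(rows=[[0, 0, -0.001, 0, 0.036], [0, 0, -0.002, 0, 0.036], [0, 0, -0.003, 0, 0.036], [0, 0, -0.003, 0, 0.036], [0, 0, -0.003, 0, 0.036]])

```text
t: 11.05
eef_pos: [0.5067, 0.2007, 0.0089]
ee_rot: [3.142, -0.0, 0.753]
force: [-0.2, 1.0, -0.7]
width: 0.0421
gripper_force: 15.0
```

Emit:
step_arm(rows=[[0, 0, -0.0005, 0, 0.036], [0, 0, -0.001, 0, 0.036], [0, 0, -0.0015, 0, 0.036], [0, 0, -0.0015, 0, 0.036], [0, 0, -0.0015, 0, 0.036]])

```text
t: 11.55
eef_pos: [0.5068, 0.2008, 0.0079]
ee_rot: [3.141, -0.0, 0.753]
force: [-1.1, 0.2, 5.2]
width: 0.0427
gripper_force: 15.0
```

Contact on the shoulder at the expected height (5 N up). Releasing, then retreating.

Emit:
step_arm(rows=[[0, 0, 0, 0, 0.048], [0, 0, 0, 0, 0.055], [0, 0, 0, 0, 0.065], [0, 0, 0, 0, 0.08], [0, 0, 0, 0, 0.0876], [0, 0, 0, 0, 0.0876], [0, 0, 0, 0, 0.0876], [0, 0, 0, 0, 0.0876], [0, 0, 0.02, 0, 0.0876], [0, 0, 0.05, 0, 0.0876], [0, 0, 0.08, 0, 0.0876], [0, 0, 0.11, 0, 0.0876], [0, 0, 0.14, 0, 0.0876], [0, 0, 0.15, 0, 0.0876], [0, 0, 0.15, 0, 0.0876], [0, 0, 0.15, 0, 0.0876]])

```text
t: 13.15
eef_pos: [0.5061, 0.2005, 0.1565]
ee_rot: [-3.141, 0.001, 0.753]
force: [1.2, -0.2, -0.3]
width: 0.0874
gripper_force: 0.0
```

Run:
```python
from h import *
a=grab('scene');b=grab('side');s=arm.get_state();print(s['eef_pos'],s['force'],s['width'])
A=cv2.resize(a['color'][110:200,135:255],(400,300),interpolation=cv2.INTER_CUBIC);B=cv2.resize(b['color'][205:295,205:325],(400,300),interpolation=cv2.INTER_CUBIC)
cv2.imwrite('pics/j.png',np.hstack([A,B]))
```

```text
[0.50586407 0.20018256 0.15584222] [ 0.05985203 -0.18900551  0.29804561] 0.08713973674579803
```

View pics/j.png

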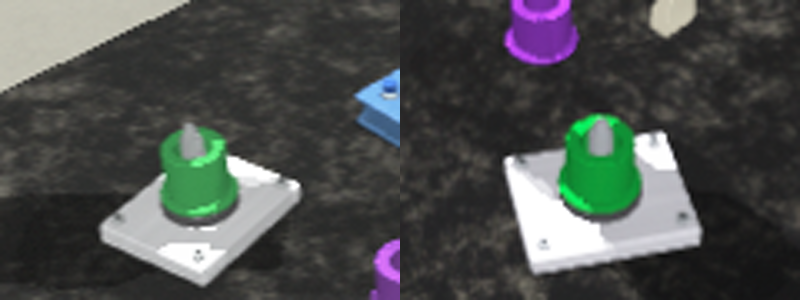

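The sleeve sits upright on the shoulder with the plunger tip through it (crop (190,140) / (600,135)), and the gripper is clear.

```bash
python3 -c "
from station import arm
print(arm.job_done())"
```

```text
the job is handed in; nothing more can be done
None
```

The green sleeve is seated on the plunger's shoulder, upright and released, the white sleeve was never approached, and the job is handed in at about 13 s; no verdict came back. The first grip closed just above the sleeve because the real fingertips sit about 25 mm above the reported TCP, so I lowered the arm to match and gripped again.

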